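# Book the full eyelet tin in at the code reader

### The job

Wake the code reader: squeeze its orange trigger fully home against the grip and let it spring back. Then heft the three identical closed red tins to find the full one, the heaviest, and hold it up level and centred in front of the reader's window with one of its labelled ends facing the window, about 7 cm away and not touching the reader. Show the reader no other tin, leave the two light ones lying flat on the desk and everything else where it is, and finish still holding the full tin there.

Things in the scene. Friction and masses are not known exactly. Their poses are not given: they have to be found in the camera images.
- reader_window (a point): centre of the dark red window of the code reader: an off-white and black pistol-shaped scanner clamped on its side on a fixed round-footed stand at the left of the desk, window 150 mm above the desk. The window looks level along this frame's -y; x is level across the window, z up. The head is 52 mm across (x), 66 mm tall (z)
- reader_squeeze (a point): where to squeeze, axes as the window's: the black grip (32 mm tall) runs level from the barrel along -x; the orange trigger (18 mm tall) stands on its -y side, from 35 mm before to 20 mm beyond this point. Grip's back: 26 mm along +y; trigger's front: 26 mm along -y, 15 mm when pulled. Free above and below; the barrel begins 44 mm along +x, its top 32 mm higher (clamp screw 45 mm)
- trigger (a joint): the reader's sprung orange trigger: 0 free, 0.28 rad fully home; hinge upright, about 38 mm from the squeeze point; takes about 6 N at the squeeze point to go home and springs back by itself when let go
- tin_a_center (a point): centre (half-way up, 11 mm above the underside) of one of three identical red eyelet tins lying flat, lid up and fixed shut: 62 mm along its x, 95 mm along its y, 22 mm high; a white code label on both 62 mm wide ends. Which is full cannot be seen and changes from start to start: the full one weighs at least 150 g more than either other; all weigh 0.1 to 0.5 kg
- tin_b_center (a point): centre (half-way up, 11 mm above the underside) of one of three identical red eyelet tins lying flat, lid up and fixed shut: 62 mm along its x, 95 mm along its y, 22 mm high; a white code label on both 62 mm wide ends. Which is full cannot be seen and changes from start to start: the full one weighs at least 150 g more than either other; all weigh 0.1 to 0.5 kg
- tin_c_center (a point): centre (half-way up, 11 mm above the underside) of one of three identical red eyelet tins lying flat, lid up and fixed shut: 62 mm along its x, 95 mm along its y, 22 mm high; a white code label on both 62 mm wide ends. Which is full cannot be seen and changes from start to start: the full one weighs at least 150 g more than either other; all weigh 0.1 to 0.5 kg
- tin_a: the tin of tin_a_center; origin at the underside
- tin_b: the tin of tin_b_center; origin at the underside
- tin_c: the tin of tin_c_center; origin at the underside
- reader: the whole fixed reader with its stand; origin on the desk under the barrel, axes as the window's. The barrel runs from 75 mm (-y) to 70 mm (+y); the grip reaches 135 mm along -x
- mouse: black computer mouse, 106x60x35 mm, right of the keyboard; a bystander, origin at its underside
- masking_tape: roll of cream masking tape lying flat, 104 mm across, 25 mm high, back left; a bystander, origin at its underside
- glue_stick: standing glue stick with a green cap, 26 mm across, 90 mm high, back left; a bystander, origin at its underside
- stapler: blue and black stapler, 30x136x49 mm, back right; a bystander, origin at its underside
- marker: white marker with a red cap, 16x132x18 mm, lying at the back right; a bystander, origin at its underside

How it is judged:
On the way, in this order (a step that is already met when the one before it is completed fails the run):
1. the trigger is squeezed home (value of joint trigger above 0.22 rad), for 0.1 s.
2. the trigger is let go and has sprung back (value of joint trigger below 0.05 rad), for 0.1 s.
3. the full tin is held up in front of the window (((y of tin_a_center in the frame of reader_window between -0.158 and -0.078 m and x of tin_a_center in the frame of reader_window between -0.025 and 0.025 m and z of tin_a_center in the frame of reader_window between -0.025 and 0.025 m and angle between tin_a_center's own z axis and vertical below 0.2 rad and angle between the y axis of tin_a_center and the y axis of reader_window, either way round below 0.3 rad and contact force between the fingers and tin_a above 1 N and contact force between tin_a and reader below 0.3 N and linear speed of tin_a below 0.03 m/s) or (y of tin_b_center in the frame of reader_window between -0.158 and -0.078 m and x of tin_b_center in the frame of reader_window between -0.025 and 0.025 m and z of tin_b_center in the frame of reader_window between -0.025 and 0.025 m and angle between tin_b_center's own z axis and vertical below 0.2 rad and angle between the y axis of tin_b_center and the y axis of reader_window, either way round below 0.3 rad and contact force between the fingers and tin_b above 1 N and contact force between tin_b and reader below 0.3 N and linear speed of tin_b below 0.03 m/s) or (y of tin_c_center in the frame of reader_window between -0.158 and -0.078 m and x of tin_c_center in the frame of reader_window between -0.025 and 0.025 m and z of tin_c_center in the frame of reader_window between -0.025 and 0.025 m and angle between tin_c_center's own z axis and vertical below 0.2 rad and angle between the y axis of tin_c_center and the y axis of reader_window, either way round below 0.3 rad and contact force between the fingers and tin_c above 1 N and contact force between tin_c and reader below 0.3 N and linear speed of tin_c below 0.03 m/s))), for 0.2 s.
At the end, for the whole second after the job is handed in: Fingers hold the heaviest tin still before the window, not touching the reader: nearer end 30 to 110 mm away, centre within 25 mm sideways and in height, level within 0.2 rad, long axis within 0.3 rad of the viewing line, either end first; trigger free; other tins flat on the desk (((y of tin_a_center in the frame of reader_window between -0.158 and -0.078 m and x of tin_a_center in the frame of reader_window between -0.025 and 0.025 m and z of tin_a_center in the frame of reader_window between -0.025 and 0.025 m and angle between tin_a_center's own z axis and vertical below 0.2 rad and angle between the y axis of tin_a_center and the y axis of reader_window, either way round below 0.3 rad and contact force between the fingers and tin_a above 1 N and contact force between tin_a and reader below 0.3 N and linear speed of tin_a below 0.03 m/s and height (world z) of each of tin_b_center, tin_c_center below 0.03 m and angle between each of tin_b_center, tin_c_center's own z axis and vertical below 0.15 rad and contact force between each of tin_b, tin_c and anything else below 2.4 N) or (y of tin_b_center in the frame of reader_window between -0.158 and -0.078 m and x of tin_b_center in the frame of reader_window between -0.025 and 0.025 m and z of tin_b_center in the frame of reader_window between -0.025 and 0.025 m and angle between tin_b_center's own z axis and vertical below 0.2 rad and angle between the y axis of tin_b_center and the y axis of reader_window, either way round below 0.3 rad and contact force between the fingers and tin_b above 1 N and contact force between tin_b and reader below 0.3 N and linear speed of tin_b below 0.03 m/s and height (world z) of each of tin_a_center, tin_c_center below 0.03 m and angle between each of tin_a_center, tin_c_center's own z axis and vertical below 0.15 rad and contact force between each of tin_a, tin_c and anything else below 2.4 N) or (y of tin_c_center in the frame of reader_window between -0.158 and -0.078 m and x of tin_c_center in the frame of reader_window between -0.025 and 0.025 m and z of tin_c_center in the frame of reader_window between -0.025 and 0.025 m and angle between tin_c_center's own z axis and vertical below 0.2 rad and angle between the y axis of tin_c_center and the y axis of reader_window, either way round below 0.3 rad and contact force between the fingers and tin_c above 1 N and contact force between tin_c and reader below 0.3 N and linear speed of tin_c below 0.03 m/s and height (world z) of each of tin_a_center, tin_b_center below 0.03 m and angle between each of tin_a_center, tin_b_center's own z axis and vertical below 0.15 rad and contact force between each of tin_a, tin_b and anything else below 2.4 N)) and value of joint trigger below 0.05 rad); the arm keeps its last pose, push and grip.
It fails at once if a light tin is held up before the window while the full one lies on the desk ((height (world z) of tin_a_center above 0.1 m and y of tin_a_center in the frame of reader_window between -0.16 and 0 m and x of tin_a_center in the frame of reader_window between -0.05 and 0.05 m and contact force between any of tin_b, tin_c and anything else above 2.6 N) or (height (world z) of tin_b_center above 0.1 m and y of tin_b_center in the frame of reader_window between -0.16 and 0 m and x of tin_b_center in the frame of reader_window between -0.05 and 0.05 m and contact force between any of tin_a, tin_c and anything else above 2.6 N) or (height (world z) of tin_c_center above 0.1 m and y of tin_c_center in the frame of reader_window between -0.16 and 0 m and x of tin_c_center in the frame of reader_window between -0.05 and 0.05 m and contact force between any of tin_a, tin_b and anything else above 2.6 N)).
It fails at once if a bystander is displaced by more than 2 cm (distance of any of mouse, masking_tape, glue_stick, stapler, marker from where it was at the start of the episode above 0.02 m).
It also fails if it takes over 72 s, if anything falls off the work surface, if the arm or the gripper's body presses on something with over 40 N, if the wrist force passes 120 N, or if a joint passes its speed limit or range.

### The arm

A 6-joint arm with a two-finger parallel gripper is mounted at the origin on a cart in front of the work surface, level with it; the furniture and walls round the work are solid. World frame = base frame: x ahead of the robot, y to its left, z up, the work surface at z = 0. Lengths are in m, angles in rad, forces in N, time in s.
With the tool pointing down it reaches from about 0.425 to 0.95 m from the base axis. Payload 3.5 kg.
Tool frame: the origin (TCP) lies on the centre line of the jaws, within the pads' length; the fingertips stand 17 mm ahead of it and the grasp point (between the pads) lies 2 mm behind it; z points along the fingers, y is the line along which they close (so a half turn about z gives the same grasp; the last joint's range is limited). The gripper opens to 85 mm and grips with 20 to 120 N. Pads are 22 mm wide; open, the fingers measure 114 mm over their backs; the gripper's body (76 mm by 85 mm) begins 54 mm behind the grasp point. The pads swing forward as they close: fully open they stand 13 mm farther back than shut.
Start: joints at [-1.374, 0.286, 1.577, -0, 1.279, -0.15], TCP at [0.229, -0.635, 0.248] pointing down, gripper open.
Joint ranges: [-2.77, 2.77], [-0.9, 2.22], [0.21, 2.48], [-1.53, 4.67], [0.24, 2.81], [-2.84, 2.84]. Speed limits (rad/s): [2.79, 2.79, 3.14, 3.14, 3.14, 3.14].

### API

Orientations are given as a unit quaternion [x, y, z, w].
In Python, from plant import ctrl gives the robot as it stands. The module is installed in compiled form; this text tells all that it offers.
- The arm moves only by the tool drive_tool, never from a script. Its argument "moves" is a list of rows, each a list of 3 entries, a list of its own where there are three numbers: the turn, a rotation vector about the tool's x, y, z in rad, then the shift along the tool's x, y, z in m, then the finger opening in m, from 0 to 0.0854. A call has 1 to 5 rows; each row shifts and turns the commanded pose from where the row before left it, along the tool's axes as they then stand; what a row does not reach is not made up. A row lasts 1/8 s, in which the tool goes at most 62.5 mm and 10.7 degrees, less where a joint would pass 70% of its speed; a pose out of reach is approached as far as the arm can. A call with a gripper value outside its range is refused whole. The fingers move at their own pace and stop on an object; "grip_force" is the grip in N (left out, the last holds). Time passes only in rows, so rows that do not move let the fingers close. It gives the time, the measured TCP pose, the force, the opening and the grip force at its end, in the units of the state.
- ctrl.get_state(): the state, without advancing time (a new reading comes with each control period).
- ctrl.read_camera(name): name is "side" or "top" or "wrist"; returns a dict with "image" (400x640x3 uint8, red, green, blue), "fx", "fy", "cx", "cy" (pixels), "R" (3x3) and "t" (3): a world point X has camera coordinates R X + t. Camera axes: x right, y down, z forward; pixel columns grow to the right and rows downward; lengths in m; the calibration is good to about 2 mm. A picture is of the moment at which its call begins. There is no depth.
- ctrl.sign_off(): hands the job in; it is judged then, once.
The state is a dict: "time": time; "qpos": joint angles; "dq": joint speeds; "joint_efforts": joint torques, N m; "eef_pos": TCP position; "tcp_rot": TCP orientation; "contact_force": force on the tool from outside, world axes, zero at the start; "wrist_torque": the same for the moment, N m; "opening": opening from 0.0 (shut) to 1.0 (fully open); "finger_force": force on a finger pad.
Only numpy, scipy, OpenCV 4.12 (cv2) and the standard library are available. Lean on these libraries where they do the work, as an engineer would, in place of code of your own. Each camera call takes 0.05 s, during which the arm holds its last target. There are 200 camera calls.

## Working session

There is one attempt and no reset: what is moved stays moved. The work goes in short steps, Python scripts to look and compute and a tool call to move; the robot and the scene stay as the last step left them, time stands still between calls to the robot, and variables do not carry over. Pictures are saved under pics/ and viewed, at most 14 in all, crops included, and the job is handed in when it is done.

Besides the shell and the picture viewer there is one more tool, called after "Emit:" as a command line: name --argument value ..., lists and objects as JSON in quotes. drive_tool: Moves the arm, as the interface text tells. Its arguments: {"type":"object","properties":{"moves":{"type":"array","items":{"type":"array"}},"grip_force":{"type":"number"}},"required":["moves"]}

```bash
mkdir -p pics; cat > h.py <<'E'
import numpy as np, cv2
from plant import ctrl
from scipy.spatial.transform import Rotation as Ro
def cam(n):
    c=ctrl.read_camera(n); np.savez(f'{n}.npz',**c); return c
def ld(n): return dict(np.load(f'{n}.npz'))
def ray(c,u,v):
    d=c['R'].T@np.array([(u-c['cx'])/c['fx'],(v-c['cy'])/c['fy'],1.]); return -c['R'].T@c['t'],d
def onz(c,u,v,z):
    o,d=ray(c,u,v); return o+d*(z-o[2])/d[2]
def proj(c,X):
    p=c['R']@np.asarray(X)+c['t']; return np.array([c['fx']*p[0]/p[2]+c['cx'],c['fy']*p[1]/p[2]+c['cy']])
def two(c1,p1,c2,p2):
    o1,d1=ray(c1,*p1);o2,d2=ray(c2,*p2)
    s=np.linalg.lstsq(np.c_[d1,-d2],o2-o1,rcond=None)[0]
    a=o1+s[0]*d1;b=o2+s[1]*d2; return (a+b)/2,np.linalg.norm(a-b)
def delta(pos,xax=None):
    s=ctrl.get_state();R=Ro.from_quat(s['tcp_rot']).as_matrix()
    return R.T@(np.array(pos)-s['eef_pos'])
E
python3 - <<'E'
from h import *
for n in['top','side','wrist']:
    c=cam(n);cv2.imwrite(f'pics/{n}0.png',c['image'][:,:,::-1]); print(n,-c['R'].T@c['t'],c['R'].round(2).tolist(),c['fx'])
s=ctrl.get_state();print(s)
E
```

```text
top [ 0.32795945 -0.01344913  1.31380742] [[-0.04, -1.0, -0.0], [-0.98, 0.04, -0.2], [0.2, -0.01, -0.98]] 430.70952516958124
side [0.53022419 1.09048242 0.55762759] [[-1.0, -0.06, -0.02], [-0.0, 0.36, -0.93], [0.06, -0.93, -0.36]] 374.3875300594618
wrist [ 0.30772106 -0.60651349  0.37348821] [[0.34, -0.94, -0.0], [-0.89, -0.32, 0.32], [-0.3, -0.11, -0.95]] 340.1060557976625
{'time': 0.15, 'qpos': array([-1.37398336e+00,  2.87007464e-01,  1.57787228e+00, -2.41818292e-05,
        1.27861398e+00, -1.49996345e-01]), 'dq': array([-0.00047546, -0.00365973, -0.00530081, -0.00040772,  0.00068018,
        0.00226535]), 'joint_efforts': array([ 1.50072574e-03, -4.06597888e+01, -2.93143594e+01, -1.18719222e-04,
        3.90487592e-03,  1.10496401e-05]), 'eef_pos': array([ 0.22935854, -0.63431034,  0.24721762]), 'tcp_rot': array([ 9.85002000e-01,  1.72540302e-01, -3.38203462e-05, -9.50002574e-04]), 'contact_force': array([ 0.07305377, -0.07814604, -0.01663953]), 'wrist_torque': array([-0.01281946,  0.02251671,  0.01020934]), 'finger_force': 0.0, 'opening': 1.0000041595237117}
```

View pics/top0.png

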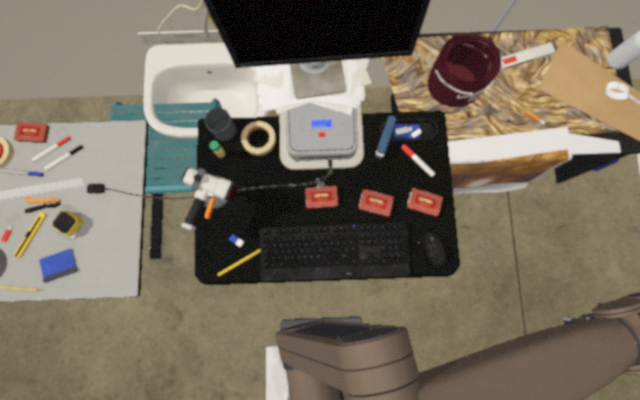

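View pics/side0.png

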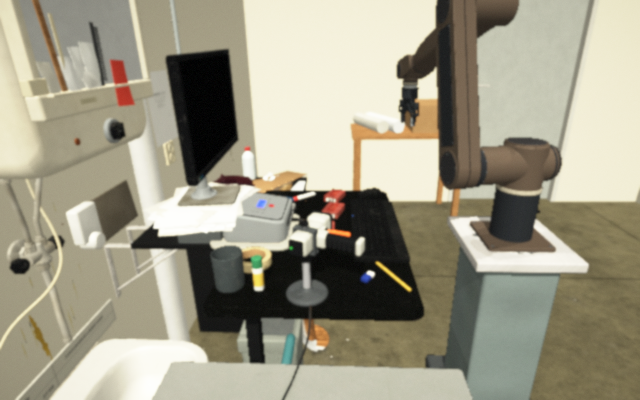

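The top picture shows the tins at about (321,197), (376,203) and (424,201). The reader is at (208,187), with its grip going down to (190,220) and the orange trigger at (209,208). The side view shows the reader near (318,235).

```bash
python3 - <<'E'
from h import *
c=ld('top');im=c['image'];hsv=cv2.cvtColor(im,cv2.COLOR_RGB2HSV)
def blobs(m,z,box,amin):
    mm=np.zeros_like(m);x0,y0,x1,y1=box;mm[y0:y1,x0:x1]=m[y0:y1,x0:x1]
    for k in cv2.findContours(mm,cv2.RETR_EXTERNAL,cv2.CHAIN_APPROX_NONE)[0]:
        if cv2.contourArea(k)<amin: continue
        P=np.array([onz(c,u,v,z)[:2] for u,v in k[:,0]]).astype(np.float32)
        M=cv2.moments(k);print((M['m10']/M['m00'],M['m01']/M['m00']),cv2.minAreaRect(P))
red=((hsv[...,0]<8)|(hsv[...,0]>170))&(hsv[...,1]>110)&(hsv[...,2]>70)
blobs(red.astype(np.uint8),0.022,(295,175,450,225),100)
org=(hsv[...,0]>=7)&(hsv[...,0]<20)&(hsv[...,1]>150)&(hsv[...,2]>120)
blobs(org.astype(np.uint8),0.15,(180,160,240,240),8)
a=cv2.resize(im[155:240,165:255],None,fx=4.4,fy=4.4,interpolation=cv2.INTER_CUBIC)
s=ld('side')['image']
b=cv2.resize(s[195:310,270:375],None,fx=3.8,fy=374/115,interpolation=cv2.INTER_CUBIC)[:374]
cv2.imwrite('pics/crop1.png',np.hstack([a[:374],b])[:,:,::-1])
E
```

```text
(376.2247247247247, 202.58483483483482) ((0.5586137771606445, -0.1830599457025528), (0.10159602016210556, 0.06948549300432205), 73.52265930175781)
(425.4913076341648, 202.15721844293273) ((0.5549411177635193, -0.3327953815460205), (0.10097998380661011, 0.07107338309288025), 71.61792755126953)
(321.19236526946105, 197.002744510978) ((0.5821739435195923, -0.01709168404340744), (0.06906978785991669, 0.10250317305326462), 2.4498291015625)
(208.70108695652175, 208.9076086956522) ((0.5368706583976746, 0.29176583886146545), (0.016727613285183907, 0.05857287347316742), 72.47299194335938)
```

View pics/crop1.png

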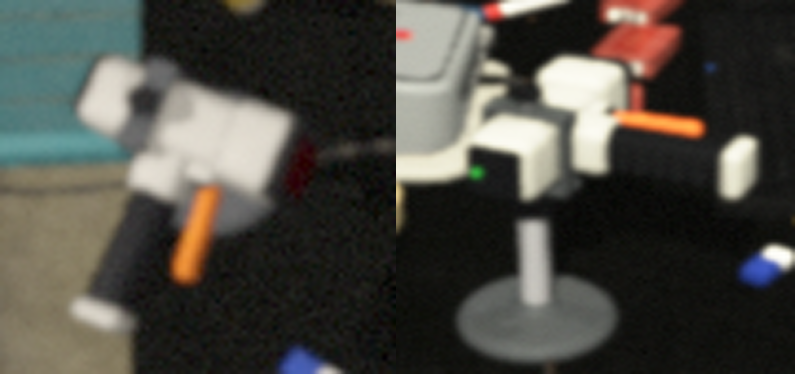

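The crop shows the window (dark red) at the right end of the barrel, the orange trigger from (213,190) to (185,275) crop pixels, and the black grip to its left. The reader's yaw is about -17°. I'll write a row planner and set out.

```bash
cat >> h.py <<'E'
def rows(pos,yawdeg,start=None,n=None,op=None):
    "tool-down target: printed equal steps in tool axes (shift in row-start axes)"
    s=ctrl.get_state();p=np.array(s['eef_pos']) if start is None else np.array(start[0])
    R0=Ro.from_quat(s['tcp_rot']) if start is None else down(start[1])
    R1=down(yawdeg); w=(R0.inv()*R1).as_rotvec()
    n=n or int(max(np.ceil(np.linalg.norm(np.array(pos)-p)/.06),np.ceil(np.linalg.norm(w)/.18),1))
    R=R0
    for i in range(n):
        d=R.inv().apply((np.array(pos)-p)/n); print(i,(w/n).round(3).tolist(),d.round(4).tolist()); R=R*Ro.from_rotvec(w/n)
def down(y): return Ro.from_euler('z',y,degrees=True)*Ro.from_euler('x',180,degrees=True)
def st():
    s=ctrl.get_state();R=Ro.from_quat(s['tcp_rot']).as_matrix()
    print('t',round(s['time'],2),'p',s['eef_pos'].round(4),'yaw',np.degrees(np.arctan2(R[1,0],R[0,0])).round(1),'tilt',np.degrees(np.arccos(-R[2,2])).round(2),'F',s['contact_force'].round(2),'op',round(s['opening'],3),'ff',round(s['finger_force'],1),'j6',s['qpos'][[0,5]].round(2))
E
python3 -c "
from h import *
rows([.45,-.25,.30],80,n=8);rows([.53,.29,.32],163,start=([.45,-.25,.3],80),n=10)"
```

```text
0 [-0.0, -0.0, -0.131] [0.0423, -0.0358, -0.0065]
1 [-0.0, -0.0, -0.131] [0.0466, -0.03, -0.0065]
2 [-0.0, -0.0, -0.131] [0.0501, -0.0236, -0.0065]
3 [-0.0, -0.0, -0.131] [0.0528, -0.0169, -0.0066]
4 [-0.0, -0.0, -0.131] [0.0545, -0.0098, -0.0066]
5 [-0.0, -0.0, -0.131] [0.0553, -0.0026, -0.0066]
6 [-0.0, -0.0, -0.131] [0.0552, 0.0047, -0.0066]
7 [-0.0, -0.0, -0.131] [0.0541, 0.0118, -0.0066]
0 [0.0, 0.0, -0.145] [0.0546, -0.0015, -0.002]
1 [0.0, 0.0, -0.145] [0.0542, 0.0064, -0.002]
2 [0.0, 0.0, -0.145] [0.0527, 0.0142, -0.002]
3 [0.0, 0.0, -0.145] [0.0501, 0.0216, -0.002]
4 [0.0, 0.0, -0.145] [0.0465, 0.0286, -0.002]
5 [0.0, 0.0, -0.145] [0.0419, 0.035, -0.002]
6 [0.0, 0.0, -0.145] [0.0364, 0.0407, -0.002]
7 [0.0, 0.0, -0.145] [0.0301, 0.0455, -0.002]
8 [0.0, 0.0, -0.145] [0.0232, 0.0494, -0.002]
9 [0.0, 0.0, -0.145] [0.0158, 0.0522, -0.002]
```

Emit:
drive_tool --moves '[[[0,0,-0.131],[0.042,-0.036,-0.007],0.085],[[0,0,-0.131],[0.047,-0.03,-0.007],0.085],[[0,0,-0.131],[0.05,-0.024,-0.007],0.085],[[0,0,-0.131],[0.053,-0.017,-0.007],0.085],[[0,0,-0.131],[0.055,-0.01,-0.007],0.085]]'

```text
time: 0.78
eef_pos: [0.368, -0.3915, 0.2832]
tcp_rot: [0.876, 0.482, 0.0, -0.0]
contact_force: [0.4, 0.1, -0.5]
opening: 0.997
finger_force: 0.0
```

Emit:
drive_tool --moves '[[[0,0,-0.131],[0.055,-0.003,-0.007],0.085],[[0,0,-0.131],[0.055,0.005,-0.007],0.085],[[0,0,-0.131],[0.054,0.012,-0.007],0.085]]'

```text
time: 1.15
eef_pos: [0.4506, -0.2481, 0.3043]
tcp_rot: [0.765, 0.644, 0.0, -0.0]
contact_force: [0.5, 0.0, 0.7]
opening: 0.997
finger_force: 0.0
```

```bash
python3 -c "
from h import *
st();rows([.53,.29,.32],163,n=10);cam('wrist')"
```

```text
t 1.15 p [ 0.4506 -0.2481  0.3043] yaw 80.2 tilt 0.01 F [0.55 0.05 0.75] op 0.997 ff 0.0 j6 [-0.7  -0.53]
0 [0.0, -0.0, -0.145] [0.0544, -0.0014, -0.0016]
1 [0.0, -0.0, -0.145] [0.054, 0.0065, -0.0016]
2 [0.0, -0.0, -0.145] [0.0525, 0.0142, -0.0016]
3 [0.0, -0.0, -0.145] [0.0499, 0.0216, -0.0016]
4 [0.0, -0.0, -0.145] [0.0463, 0.0286, -0.0016]
5 [0.0, -0.0, -0.145] [0.0417, 0.0349, -0.0016]
6 [0.0, -0.0, -0.145] [0.0362, 0.0406, -0.0016]
7 [0.0, -0.0, -0.145] [0.03, 0.0454, -0.0016]
8 [0.0, -0.0, -0.145] [0.0231, 0.0492, -0.0016]
9 [0.0, -0.0, -0.145] [0.0158, 0.052, -0.0016]
```

Emit:
drive_tool --moves '[[[0,0,-0.145],[0.054,-0.001,-0.002],0.085],[[0,0,-0.145],[0.054,0.007,-0.002],0.085],[[0,0,-0.145],[0.052,0.014,-0.002],0.085],[[0,0,-0.145],[0.05,0.022,-0.002],0.085],[[0,0,-0.145],[0.046,0.029,-0.002],0.085]]'

```text
time: 1.82
eef_pos: [0.4922, 0.0198, 0.3142]
tcp_rot: [0.487, 0.873, -0.0, 0.0]
contact_force: [0.6, 0.7, 0.4]
opening: 0.995
finger_force: 0.0
```

Emit:
drive_tool --moves '[[[0,0,-0.145],[0.042,0.035,-0.002],0.085],[[0,0,-0.145],[0.036,0.04,-0.002],0.085],[[0,0,-0.145],[0.03,0.045,-0.002],0.085],[[0,0,-0.145],[0.023,0.049,-0.002],0.085],[[0,0,-0.145],[0.016,0.052,-0.002],0.085]]'

```text
time: 2.45
eef_pos: [0.5315, 0.288, 0.324]
tcp_rot: [0.146, 0.989, -0.0, -0.0]
contact_force: [0.7, -0.3, -0.6]
opening: 0.994
finger_force: 0.0
```

```bash
python3 -c "
from h import *
st();c=cam('wrist');cv2.imwrite('pics/w1.png',c['image'][:,:,::-1])"
```

```text
t 2.45 p [0.5315 0.288  0.324 ] yaw 163.3 tilt 0.03 F [ 0.69 -0.27 -0.58] op 0.994 ff 0.0 j6 [ 0.33 -0.95]
```

View pics/w1.png

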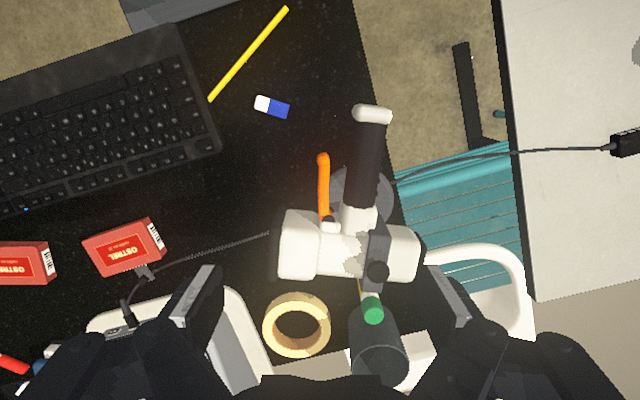

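The wrist picture shows the reader upside down: head's left (window) edge from about (283,210) to (277,278), trigger (323,155)–(325,215), grip cap at (373,113).

```bash
python3 - <<'E'
from h import *
c=ld('wrist');im=c['image'];hsv=cv2.cvtColor(im,cv2.COLOR_RGB2HSV)
for n,u,v,z in [('headA',283,210,.183),('headB',277,279,.183),('cap',373,111,.166),('grip root',362,205,.166),('headB_back',316,278,.183),('headA_b',316,212,.183)]:
    print(n,onz(c,u,v,z).round(4))
w=((hsv[...,1]<70)&(hsv[...,2]>150)).astype(np.uint8); w[:, :265]=0;w[:,430:]=0;w[:95]=0;w[285:]=0
k=max(cv2.findContours(w,cv2.RETR_EXTERNAL,cv2.CHAIN_APPROX_NONE)[0],key=cv2.contourArea)
print(cv2.boundingRect(k),cv2.approxPolyDP(k,4,True)[:,0].tolist())
for r in range(215,280,8):
    print(r,np.flatnonzero(w[r])[[0,-1]],end=' ')
o=((hsv[...,0]>=5)&(hsv[...,0]<20)&(hsv[...,1]>150)&(hsv[...,2]>120)).astype(np.uint8);o[:,:300]=0;o[:,345:]=0
k=max(cv2.findContours(o,cv2.RETR_EXTERNAL,cv2.CHAIN_APPROX_NONE)[0],key=cv2.contourArea)
print(cv2.boundingRect(k));P=np.array([onz(c,*q,.157)[:2] for q in k[:,0].astype(float)],np.float32);print(cv2.minAreaRect(P))
# dark grip edges per row: print gray profile
g=cv2.cvtColor(im,cv2.COLOR_RGB2GRAY)
for r in (135,165,195): print(r,g[r,330:400:2].tolist())
E
```

```text
headA [0.5404 0.2533 0.183 ]
headB [0.6017 0.2268 0.183 ]
cap [0.4857 0.3471 0.166 ]
grip root [0.5616 0.3183 0.166 ]
headB_back [0.6108 0.2608 0.183 ]
headA_b [0.5501 0.2793 0.183 ]
(277, 205, 101, 76) [[375, 205], [344, 205], [340, 223], [334, 213], [335, 222], [319, 221], [318, 227], [313, 223], [315, 213], [287, 210], [278, 276], [361, 277], [366, 232], [376, 222]]
215 [286 410] 223 [283 408] 231 [282 413] 239 [280 417] 247 [279 420] 255 [279 429] 263 [278 429] 271 [277 416] 279 [290 412] (317, 152, 15, 68)
((0.5379222631454468, 0.28957706689834595), (0.012133963406085968, 0.06258620321750641), 75.86856842041016)
135 [44, 37, 47, 42, 41, 42, 38, 37, 45, 37, 41, 39, 43, 40, 47, 51, 53, 60, 59, 62, 61, 63, 61, 69, 68, 68, 58, 47, 155, 136, 141, 145, 142, 149, 143]
165 [65, 44, 47, 50, 48, 49, 38, 97, 44, 44, 49, 47, 55, 53, 55, 58, 61, 59, 60, 60, 66, 68, 58, 57, 56, 57, 50, 53, 51, 51, 42, 145, 147, 150, 140]
195 [123, 122, 125, 129, 128, 128, 119, 59, 62, 62, 66, 65, 65, 65, 68, 68, 70, 68, 71, 73, 65, 69, 67, 65, 114, 118, 119, 119, 119, 119, 124, 122, 51, 54, 83]
```

```bash
python3 - <<'E'
from h import *
c=ld('wrist')
y=np.radians(-16.5);X=np.array([np.cos(y),np.sin(y)]);Y=np.array([-np.sin(y),np.cos(y)])
q=lambda u,v,z:onz(c,u,v,z)[:2]
tip=q(322,154,.157);front=q(319,185,.157);gb=q(378,185,.16)
for n,p in dict(tip=tip,front=front,gripback=gb,hB=q(278,276,.183),hA=q(287,210,.183),farEnd=q(361,277,.183)).items(): print(n,p.round(4),'XY',(p@X).round(4),(p@Y).round(4))
sx=tip@X+.035; sy=(front@Y+gb@Y)/2
S=sx*X+sy*Y;print('S',S)
t=ld('top');print('win top',onz(t,233.2,192.5,.15))
rows([*S,.22],163.5)
E
```

```text
tip [0.5093 0.2969] XY 0.404 0.4293
front [0.5354 0.2863] XY 0.4321 0.4266
gripback [0.5497 0.3367] XY 0.4314 0.479
hB [0.599  0.2287] XY 0.5094 0.3894
hA [0.5414 0.2565] XY 0.4462 0.3997
farEnd [0.6215 0.2998] XY 0.5107 0.464
S [0.54948794 0.30945477]
win top [0.5776181  0.22540871 0.15      ]
0 [0.002, -0.001, 0.001] [-0.0065, 0.01, 0.052]
1 [0.002, -0.001, 0.001] [-0.0065, 0.0101, 0.0519]
```

Emit:
drive_tool --moves '[[[0,0,0],[-0.008,0.02,0.03],0.085],[[0,0,0],[0,0,0.04],0.085],[[0,0,0],[0,0,0.03],0.085],[[0,0,0],[0,0,0],0.085]]'

```text
time: 3.0
eef_pos: [0.5431, 0.3023, 0.2204]
tcp_rot: [0.148, 0.989, -0.002, -0.003]
contact_force: [1.2, 0.7, -0.4]
opening: 0.994
finger_force: 0.0
```

```bash
python3 -c "
from h import *
st();print(delta([.5447,.3109,.15]))
c=cam('wrist');cv2.imwrite('pics/w2.png',c['image'][:,:,::-1])"
```

```text
t 3.0 p [0.5431 0.3023 0.2204] yaw 163.0 tilt 0.44 F [ 1.19  0.72 -0.38] op 0.994 ff 0.0 j6 [ 0.34 -0.93]
[0.00055877 0.00896779 0.07033745]
```

View pics/w2.png

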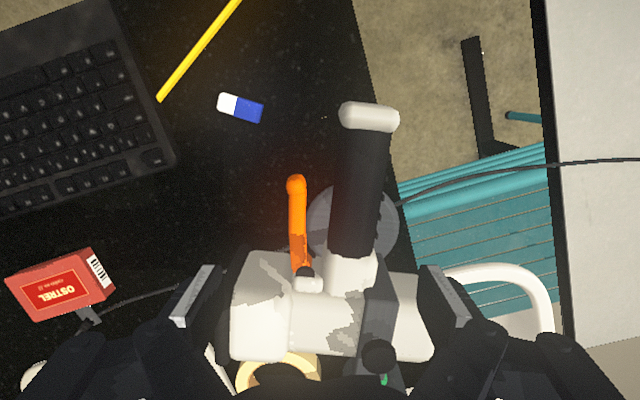

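```bash
python3 - <<'E'
from h import *
c=ld('wrist')
y=np.radians(-16.5);X=np.array([np.cos(y),np.sin(y),0]);Y=np.array([-np.sin(y),np.cos(y),0])
S=np.array([.5447,.3109,.155])
for a in(-11,0,11,44):
  print(a,[proj(c,S+a/1e3*X+b/1e3*Y).round(0).tolist() for b in(-42,-26,0,26,42)])
s=ctrl.get_state();print('tcp px',proj(c,s['eef_pos']))
for n,u,v,z in [('tip',296,176,.157),('base',301,268,.157),('front',289,215,.157),('gback',386,200,.155),('capend',370,101,.15),('hAtop',236,260,.183),('hB',230,355,.183)]:
    p=onz(c,u,v,z);print(n,p.round(4),(p@X).round(4),(p@Y).round(4))
E
```

```text
-11 [[264.0, 207.0], [291.0, 207.0], [334.0, 207.0], [377.0, 207.0], [404.0, 206.0]]
0 [[265.0, 224.0], [291.0, 224.0], [334.0, 224.0], [377.0, 224.0], [403.0, 223.0]]
11 [[266.0, 241.0], [292.0, 241.0], [334.0, 240.0], [376.0, 240.0], [402.0, 240.0]]
44 [[269.0, 287.0], [294.0, 287.0], [334.0, 287.0], [374.0, 286.0], [398.0, 286.0]]
tcp px [320.906297   290.26142389]
tip [0.5089 0.2985 0.157 ] 0.4032 0.4307
base [0.5666 0.2827 0.157 ] 0.463 0.432
front [0.5305 0.2869 0.157 ] 0.4272 0.4258
gback [0.539  0.3448 0.155 ] 0.4188 0.4837
capend [0.4816 0.3504 0.15  ] 0.3622 0.4728
hAtop [0.5381 0.2566 0.183 ] 0.4431 0.3989
hB [0.5966 0.2297 0.183 ] 0.5068 0.3897
```

The close view shows the trigger (296,176)–(301,268) and grip (331–388). The jaw lines at columns 265 and 403 straddle both, so I'll descend.

Emit:
drive_tool --moves '[[[0,0,0],[0,0.011,0.0],0.085],[[0,0,0],[0,0,0.035],0.085],[[0,0,0],[0,0,0.035],0.085],[[0,0,0],[0,0,0],0.085]]' --grip_force 30

```text
time: 3.55
eef_pos: [0.5472, 0.3138, 0.1527]
tcp_rot: [0.148, 0.989, -0.001, -0.002]
contact_force: [0.5, -0.0, 0.3]
opening: 0.993
finger_force: 0.0
```

```bash
python3 -c "
from h import *
st();print(delta([.5447,.3129,.15]))"
```

```text
t 3.55 p [0.5472 0.3138 0.1527] yaw 163.0 tilt 0.23 F [ 0.47 -0.05  0.27] op 0.993 ff 0.0 j6 [ 0.36 -0.91]
[ 0.00211734 -0.00154103  0.00275404]
```

Emit:
drive_tool --moves '[[[0,0,0],[0,0,0],0.06],[[0,0,0],[0,0,0],0.05],[[0,0,0],[0,0,0],0.04],[[0,0,0],[0,0,0],0.036],[[0,0,0],[0,0,0],0.034]]'

```text
time: 4.18
eef_pos: [0.548, 0.3114, 0.158]
tcp_rot: [0.148, 0.989, -0.003, -0.001]
contact_force: [-6.2, -8.4, 8.2]
opening: 0.554
finger_force: 28.8
```

Emit:
drive_tool --moves '[[[0,0,0],[0,0,0],0.03],[[0,0,0],[0,0,0],0.03],[[0,0,0],[0,0,0],0.03],[[0,0,0],[0,0,0],0.03]]'

```text
time: 4.68
eef_pos: [0.548, 0.3113, 0.158]
tcp_rot: [0.149, 0.989, -0.003, -0.001]
contact_force: [-6.7, -9.0, 8.4]
opening: 0.554
finger_force: 28.8
```

```bash
python3 -c "
from h import *
st()
c=cam('wrist');s=cam('side')['image'];b=cv2.resize(s[170:320,255:405],(400,400),interpolation=cv2.INTER_CUBIC)
cv2.imwrite('pics/w3.png',np.hstack([c['image'][:,180:560],b])[:,:,::-1])"
```

```text
t 4.67 p [0.548  0.3113 0.158 ] yaw 162.9 tilt 0.38 F [-6.69 -9.03  8.4 ] op 0.554 ff 28.8 j6 [ 0.36 -0.91]
```

View pics/w3.png

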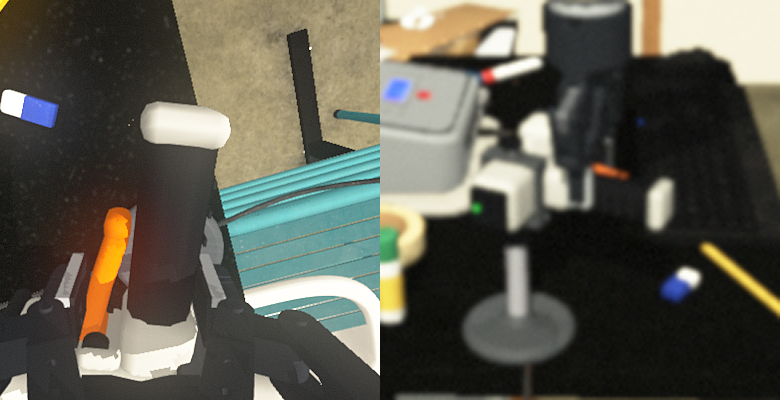

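The picture shows the trigger swung toward the grip, but the fingers sit close to the barrel sleeve and the opening is 47 mm. I'll open, move 15 mm outward along the grip, and squeeze again to make sure it goes home.

Emit:
drive_tool --moves '[[[0,0,0],[0,0,0],0.08],[[0,0,0],[0,0,0],0.085],[[0,0,0],[0,0,0],0.085],[[0,0,0],[0.015,0,0.003],0.085],[[0,0,0],[0,0,0],0.085]]'

```text
time: 5.4
eef_pos: [0.5322, 0.3187, 0.1507]
tcp_rot: [0.147, 0.989, -0.0, -0.001]
contact_force: [-1.0, -0.4, -0.1]
opening: 0.993
finger_force: 0.0
```

Emit:
drive_tool --moves '[[[0,0,0],[0,0,0],0.06],[[0,0,0],[0,0,0],0.05],[[0,0,0],[0,0,0],0.04],[[0,0,0],[0,0,0],0.03],[[0,0,0],[0,0,0],0.03]]'

```text
time: 6.02
eef_pos: [0.5338, 0.3188, 0.1523]
tcp_rot: [0.149, 0.989, 0.001, -0.0]
contact_force: [-5.2, 1.6, 4.9]
opening: 0.52
finger_force: 31.3
```

Emit:
drive_tool --moves '[[[0,0,0],[0,0,0],0.03],[[0,0,0],[0,0,0],0.03],[[0,0,0],[0,0,0],0.03]]'

```text
time: 6.4
eef_pos: [0.5338, 0.3187, 0.1523]
tcp_rot: [0.149, 0.989, 0.001, -0.0]
contact_force: [-3.7, 1.3, 5.4]
opening: 0.522
finger_force: 31.3
```

```bash
python3 -c "
from h import *
st()
c=cam('wrist')
cv2.imwrite('pics/w4.png',c['image'][:,180:560][:,:,::-1])"
```

```text
t 6.4 p [0.5338 0.3187 0.1523] yaw 162.9 tilt 0.09 F [-3.69  1.32  5.36] op 0.522 ff 31.3 j6 [ 0.37 -0.9 ]
```

View pics/w4.png

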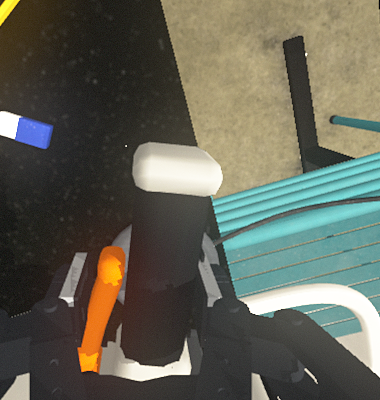

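Opening 44.5 mm: with the pad's inner edge bearing on the slanted trigger this matches fully home at the squeeze point, with 31 N and no further motion. Now I release and rise.

Emit:
drive_tool --moves '[[[0,0,0],[0,0,0],0.08],[[0,0,0],[0,0,0],0.085],[[0,0,0],[0,0,0],0.085],[[0,0,0],[0,0,-0.05],0.085],[[0,0,0],[0,0,-0.06],0.085]]'

```text
time: 7.08
eef_pos: [0.5332, 0.3179, 0.2606]
tcp_rot: [0.148, 0.989, -0.001, -0.001]
contact_force: [1.7, 0.9, 0.5]
opening: 0.994
finger_force: 0.0
```

```bash
python3 - <<'E'
from h import *
st();c=cam('wrist');im=c['image'];hsv=cv2.cvtColor(im,cv2.COLOR_RGB2HSV)
o=((hsv[...,0]>=5)&(hsv[...,0]<20)&(hsv[...,1]>150)&(hsv[...,2]>120)).astype(np.uint8);o[:,:260]=0;o[:,360:]=0
k=max(cv2.findContours(o,cv2.RETR_EXTERNAL,cv2.CHAIN_APPROX_NONE)[0],key=cv2.contourArea)
P=np.array([onz(c,*q,.157)[:2] for q in k[:,0].astype(float)],np.float32);print(cv2.boundingRect(k),cv2.minAreaRect(P))
rows([.575,-.017,.22],92.4)
E
```

```text
t 7.08 p [0.5332 0.3179 0.2606] yaw 163.0 tilt 0.19 F [1.66 0.91 0.46] op 0.994 ff 0.0 j6 [ 0.37 -0.9 ]
(275, 178, 23, 83) ((0.5379538536071777, 0.29029667377471924), (0.013763529248535633, 0.06402960419654846), 76.02827453613281)
0 [0.002, 0.001, 0.176] [-0.0191, -0.0445, 0.0074]
1 [0.002, 0.001, 0.176] [-0.0266, -0.0405, 0.0075]
2 [0.002, 0.001, 0.176] [-0.0333, -0.0351, 0.0075]
3 [0.002, 0.001, 0.176] [-0.0389, -0.0288, 0.0076]
4 [0.002, 0.001, 0.176] [-0.0434, -0.0215, 0.0076]
5 [0.002, 0.001, 0.176] [-0.0465, -0.0135, 0.0076]
6 [0.002, 0.001, 0.176] [-0.0481, -0.0052, 0.0076]
```

Emit:
drive_tool --moves '[[[0,0,0.176],[-0.019,-0.0445,0],0.085],[[0,0,0.176],[-0.027,-0.0405,0],0.085],[[0,0,0.176],[-0.033,-0.035,0],0.085],[[0,0,0.176],[-0.039,-0.029,0],0.085],[[0,0,0.176],[-0.043,-0.0215,0.01],0.085]]'

```text
time: 7.75
eef_pos: [0.561, 0.0762, 0.2525]
tcp_rot: [0.557, 0.83, 0.001, 0.002]
contact_force: [0.6, -0.2, 0.0]
opening: 0.998
finger_force: 0.0
```

Emit:
drive_tool --moves '[[[0,0,0.176],[-0.0465,-0.0135,0.03],0.085],[[0,0,0.176],[-0.048,-0.005,0.03],0.085],[[0,0,0],[0,0,0],0.085]]'

```text
time: 8.12
eef_pos: [0.5697, -0.0209, 0.1882]
tcp_rot: [0.694, 0.72, -0.001, -0.002]
contact_force: [0.0, -0.1, -0.4]
opening: 0.997
finger_force: 0.0
```

```bash
cat >> h.py <<'E'
def tins(c,z=.022):
    im=c['image'];hsv=cv2.cvtColor(im,cv2.COLOR_RGB2HSV)
    m=(((hsv[...,0]<8)|(hsv[...,0]>172))&(hsv[...,1]>110)&(hsv[...,2]>70)).astype(np.uint8)
    m=cv2.morphologyEx(m,cv2.MORPH_CLOSE,np.ones((9,9)))
    for k in cv2.findContours(m,cv2.RETR_EXTERNAL,cv2.CHAIN_APPROX_NONE)[0]:
        if cv2.contourArea(k)<600: continue
        P=np.array([onz(c,*q,z)[:2] for q in k[:,0].astype(float)],np.float32)
        print('tin',cv2.boundingRect(k),cv2.minAreaRect(P))
E
python3 - <<'E'
from h import *
st();c=cam('wrist');cv2.imwrite('pics/w5.png',c['image'][:,:,::-1]);tins(c)
E
```

```text
t 8.12 p [ 0.5697 -0.0209  0.1882] yaw 92.2 tilt 0.27 F [ 0.   -0.12 -0.36] op 0.997 ff 0.0 j6 [-0.21 -0.25]
tin (265, 277, 83, 96) ((0.5610646605491638, -0.17816197872161865), (0.10748941451311111, 0.06275563687086105), 73.24329376220703)
tin (571, 211, 36, 31) ((0.8202667236328125, -0.053567782044410706), (0.029696332290768623, 0.025444285944104195), 89.91744232177734)
tin (297, 124, 89, 113) ((0.5885600447654724, -0.02112387865781784), (0.07909806817770004, 0.10355890542268753), 2.191033124923706)
```

View pics/w5.png

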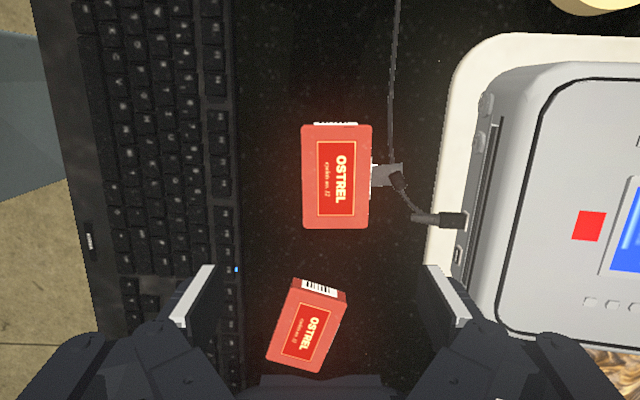

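The wrist picture shows tin A with its top at (301–372, 124–228), and a cable plug at (372–402, 163–190) against its far side. Tin B is at (305,325). I'll heft B first.

```bash
python3 -c "
from h import *
rows([.560,-.182,.10],73.3)"
```

```text
0 [-0.001, -0.0, 0.083] [-0.0405, -0.0042, 0.0225]
1 [-0.001, -0.0, 0.083] [-0.0407, -0.0009, 0.0225]
2 [-0.001, -0.0, 0.083] [-0.0406, 0.0025, 0.0225]
3 [-0.001, -0.0, 0.083] [-0.0403, 0.0059, 0.0225]
```

Emit:
drive_tool --moves '[[[-0.001,0,0.083],[-0.0405,-0.004,0.0225],0.085],[[-0.001,0,0.083],[-0.0405,-0.001,0.0225],0.085],[[-0.001,0,0.083],[-0.0405,0.0025,0.0225],0.085],[[-0.001,0,0.083],[-0.0405,0.006,0.0225],0.085],[[0,0,0],[0,0,0],0.085]]' --grip_force 60

```text
time: 8.8
eef_pos: [0.561, -0.1816, 0.1006]
tcp_rot: [0.802, 0.597, 0.001, 0.001]
contact_force: [0.2, 0.4, -0.1]
opening: 0.994
finger_force: 0.0
```

```bash
python3 -c "
from h import *
st();c=cam('wrist');tins(c);print(delta([.560,-.182,.024]))
print([proj(c,[.560,-.182,.022]).round()])
cv2.imwrite('pics/w6.png',c['image'][:,:,::-1])"
```

```text
t 8.8 p [ 0.561  -0.1816  0.1006] yaw 73.3 tilt 0.19 F [ 0.15  0.41 -0.12] op 0.994 ff 0.0 j6 [-0.49 -0.2 ]
tin (542, 262, 62, 58) ((0.7164614796638489, -0.28462737798690796), (0.04281749203801155, 0.02314741536974907), 40.44831466674805)
tin (257, 133, 158, 262) ((0.5605114698410034, -0.23459920287132263), (0.21255968511104584, 0.09037191420793533), 84.67221069335938)
tin (234, 0, 113, 36) ((0.5803095102310181, -0.06544479727745056), (0.016891302540898323, 0.05953705310821533), 73.38015747070312)
[-0.00188454 -0.00148405  0.07761859]
[array([317., 220.])]
```

View pics/w6.png

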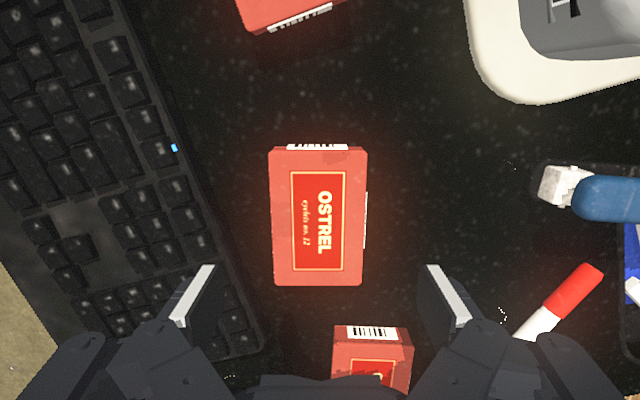

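Tin B's top centre is at (318,217), matching the projected target (317,220), and the jaws clear the keyboard at column ~215. Descending to grip and lift.

Emit:
drive_tool --moves '[[[0,0,0],[-0.002,-0.0015,0.03],0.085],[[0,0,0],[0,0,0.03],0.085],[[0,0,0],[0,0,0.017],0.085],[[0,0,0],[0,0,0],0.085],[[0,0,0],[0,0,0],0.055]]'

```text
time: 9.48
eef_pos: [0.5606, -0.1823, 0.0259]
tcp_rot: [0.802, 0.598, 0.002, 0.003]
contact_force: [0.2, 0.3, -0.1]
opening: 0.808
finger_force: 0.0
```

Emit:
drive_tool --moves '[[[0,0,0],[0,0,0],0.05],[[0,0,0],[0,0,0],0.05],[[0,0,0],[0,0,-0.015],0.05],[[0,0,0],[0,0,-0.015],0.05],[[0,0,0],[0,0,0],0.05]]'

```text
time: 10.1
eef_pos: [0.5604, -0.1829, 0.0563]
tcp_rot: [0.802, 0.597, 0.002, 0.003]
contact_force: [0.1, -0.4, -3.1]
opening: 0.688
finger_force: 65.8
```

Emit:
drive_tool --moves '[[[0,0,0],[0,0,0],0.05],[[0,0,0],[0,0,0],0.05]]'

```text
time: 10.35
eef_pos: [0.5587, -0.182, 0.0536]
tcp_rot: [0.802, 0.597, 0.001, 0.001]
contact_force: [0.0, -0.3, -3.7]
opening: 0.684
finger_force: 65.8
```

```bash
cat > heft.py <<'E'
from h import *
st();F=[]
for i in range(6):
    s=ctrl.get_state();F.append(np.r_[s['contact_force'],s['wrist_torque'],s['joint_efforts'][1:3]]);c=cam('wrist')
print(np.mean(F,0).round(3),np.std(F,0).round(3)[2])
E
python3 heft.py
```

```text
t 10.35 p [ 0.5587 -0.182   0.0536] yaw 73.4 tilt 0.15 F [ 0.01 -0.31 -3.72] op 0.684 ff 65.8 j6 [-0.49 -0.2 ]
[ 2.0000e-02 -4.8000e-02 -3.6050e+00 -1.5000e-02  5.0000e-03 -1.8000e-02
 -3.8716e+01 -2.5135e+01] 0.491
```

```bash
sed -i 's/range(6)/range(30)/' heft.py; python3 heft.py
```

```text
t 10.65 p [ 0.5592 -0.1822  0.054 ] yaw 73.4 tilt 0.2 F [-0.33 -0.39 -4.27] op 0.683 ff 65.8 j6 [-0.49 -0.2 ]
[ 4.3000e-02  2.4000e-02 -3.8800e+00  1.1000e-02  1.0000e-03  2.0000e-03
 -3.8622e+01 -2.5118e+01] 0.543
```

Emit:
drive_tool --moves '[[[0,0,0],[0,0,0.015],0.05],[[0,0,0],[0,0,0.0135],0.05],[[0,0,0],[0,0,0],0.05],[[0,0,0],[0,0,0],0.085],[[0,0,0],[0,0,0],0.085]]'

```text
time: 12.78
eef_pos: [0.5596, -0.1824, 0.0256]
tcp_rot: [0.802, 0.597, 0.002, 0.002]
contact_force: [-0.3, 1.4, 0.5]
opening: 0.994
finger_force: 0.0
```

Emit:
drive_tool --moves '[[[0,0,0],[0,0,0],0.085],[[0,0,0],[0,0,-0.04],0.085],[[0,0,0],[0,0,-0.04],0.085],[[0,0,0],[0,0,0],0.085],[[0,0,0],[0,0,0],0.085]]'

```text
time: 13.4
eef_pos: [0.5587, -0.1821, 0.1053]
tcp_rot: [0.802, 0.598, 0.001, 0.001]
contact_force: [-0.6, 0.3, -0.3]
opening: 0.995
finger_force: 0.0
```

```bash
sed -i 's/range(30)/range(20)/' heft.py; python3 heft.py; python3 -c "
from h import *
tins(ld('wrist'));rows([.556,-.332,.105],71.6)"
```

```text
t 13.4 p [ 0.5587 -0.1821  0.1053] yaw 73.4 tilt 0.19 F [-0.59  0.34 -0.27] op 0.995 ff 0.0 j6 [-0.49 -0.2 ]
[-1.5000e-01  7.0000e-02 -1.8100e-01 -6.0000e-03  0.0000e+00  3.0000e-03
 -3.5422e+01 -2.5349e+01] 0.433
tin (540, 257, 61, 57) ((0.7159914970397949, -0.2845648229122162), (0.04347667843103409, 0.022561321035027504), 41.58899688720703)
tin (258, 127, 157, 268) ((0.5584885478019714, -0.23624670505523682), (0.2232850193977356, 0.09292585402727127), 85.13367462158203)
tin (239, 0, 110, 35) ((0.5801412463188171, -0.06547995656728745), (0.016806643456220627, 0.05940312147140503), 73.44056701660156)
0 [0.001, -0.0, 0.01] [-0.0481, 0.0133, 0.0003]
1 [0.001, -0.0, 0.01] [-0.048, 0.0138, 0.0003]
2 [0.001, -0.0, 0.01] [-0.0478, 0.0143, 0.0003]
```

Tin B weighs about 0.37 kg. I'll check C too.

Emit:
drive_tool --moves '[[[0,0,0.01],[-0.048,0.013,0],0.085],[[0,0,0.01],[-0.048,0.014,0],0.085],[[0,0,0.01],[-0.048,0.014,0],0.085],[[0,0,0],[0,0,0],0.085]]'

```text
time: 14.9
eef_pos: [0.5554, -0.3356, 0.1063]
tcp_rot: [0.812, 0.584, 0.002, 0.002]
contact_force: [-0.7, 0.4, 0.5]
opening: 0.994
finger_force: 0.0
```

```bash
python3 -c "
from h import *
st();c=cam('wrist');tins(c);print(delta([.556,-.332,.024]))
print(proj(c,[.556,-.332,.022]).round())
cv2.imwrite('pics/w7.png',c['image'][:,:,::-1])"
```

```text
t 14.9 p [ 0.5554 -0.3356  0.1063] yaw 71.4 tilt 0.32 F [-0.68  0.41  0.47] op 0.994 ff 0.0 j6 [-0.7  -0.38]
tin (257, 124, 137, 177) ((0.5593498945236206, -0.3403306007385254), (0.12531547248363495, 0.08887480944395065), 76.2900390625)
tin (522, 29, 72, 79) ((0.7167774438858032, -0.29258227348327637), (0.04504791647195816, 0.017887426540255547), 42.53590774536133)
tin (175, 0, 140, 71) ((0.5520004034042358, -0.21997809410095215), (0.035725973546504974, 0.07628410309553146), 71.50118255615234)
[ 0.00144226 -0.0001807   0.08184003]
[317. 211.]
```

View pics/w7.png

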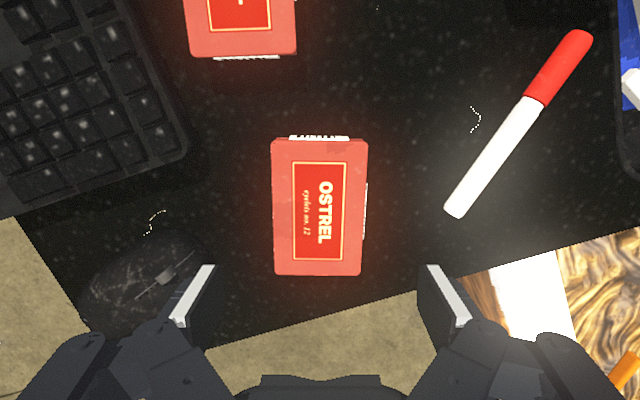

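Tin C's top centre is at (319,208), matching the target; the mouse edge at (205,250) clears the jaw.

Emit:
drive_tool --moves '[[[0,0,0],[0.002,0.001,0.03],0.085],[[0,0,0],[0,0,0.03],0.085],[[0,0,0],[0,0,0.021],0.085],[[0,0,0],[0,0,0],0.085],[[0,0,0],[0,0,0],0.055]]'

```text
time: 15.58
eef_pos: [0.5584, -0.3305, 0.026]
tcp_rot: [0.811, 0.586, 0.002, 0.002]
contact_force: [-0.7, -0.6, 0.2]
opening: 0.815
finger_force: 0.0
```

Emit:
drive_tool --moves '[[[0,0,0],[0,0,0],0.05],[[0,0,0],[0,0,0],0.05],[[0,0,0],[0,0,-0.015],0.05],[[0,0,0],[0,0,-0.015],0.05],[[0,0,0],[0,0,0],0.05]]'

```text
time: 16.2
eef_pos: [0.5585, -0.3313, 0.0572]
tcp_rot: [0.811, 0.585, 0.002, 0.003]
contact_force: [0.4, 0.1, -0.7]
opening: 0.682
finger_force: 64.7
```

Emit:
drive_tool --moves '[[[0,0,0],[0,0,0],0.05],[[0,0,0],[0,0,0],0.05]]'

```text
time: 16.45
eef_pos: [0.557, -0.33, 0.0541]
tcp_rot: [0.811, 0.585, 0.001, 0.001]
contact_force: [0.5, -0.2, -1.1]
opening: 0.685
finger_force: 64.7
```

```bash
python3 heft.py
```

```text
t 16.45 p [ 0.557  -0.33    0.0541] yaw 71.7 tilt 0.16 F [ 0.52 -0.2  -1.1 ] op 0.685 ff 64.7 j6 [-0.69 -0.37]
[ 9.0000e-03  2.0000e-03 -1.3350e+00  1.7000e-02  4.0000e-03 -4.0000e-03
 -4.2214e+01 -2.4906e+01] 0.434
```

Emit:
drive_tool --moves '[[[0,0,0],[0,0,0.015],0.05],[[0,0,0],[0,0,0.0135],0.05],[[0,0,0],[0,0,0],0.05],[[0,0,0],[0,0,0],0.085],[[0,0,0],[0,0,0],0.085]]'

```text
time: 18.08
eef_pos: [0.5574, -0.3303, 0.0259]
tcp_rot: [0.811, 0.585, 0.001, 0.001]
contact_force: [-0.4, 0.4, 0.3]
opening: 0.992
finger_force: 0.0
```

Emit:
drive_tool --moves '[[[0,0,0],[0,0,0],0.085],[[0,0,0],[0,0,-0.04],0.085],[[0,0,0],[0,0,-0.04],0.085],[[0,0,0],[0,0,0],0.085]]'

```text
time: 18.58
eef_pos: [0.5596, -0.3322, 0.1113]
tcp_rot: [0.811, 0.585, 0.003, 0.006]
contact_force: [-0.3, 0.3, -0.1]
opening: 0.996
finger_force: 0.0
```

```bash
python3 -c "
from h import *
st();rows([.560,-.182,.105],73.3)"
```

```text
t 18.57 p [ 0.5596 -0.3322  0.1113] yaw 71.7 tilt 0.72 F [-0.3   0.32 -0.1 ] op 0.996 ff 0.0 j6 [-0.69 -0.37]
0 [0.004, 0.001, -0.009] [0.0476, -0.0156, 0.0018]
1 [0.004, 0.001, -0.009] [0.0477, -0.0152, 0.0019]
2 [0.004, 0.001, -0.009] [0.0479, -0.0147, 0.002]
```

C is about 0.13 kg. B at 0.37 kg has to be the full one: the judging implies light tins weigh under 0.245 kg. I'll fetch B.

Emit:
drive_tool --moves '[[[0.003,0,-0.009],[0.0475,-0.0155,0.002],0.085],[[0.003,0,-0.009],[0.0475,-0.015,0.002],0.085],[[0.003,0,-0.009],[0.048,-0.0145,0.002],0.085],[[0,0,0],[0,0,0],0.085]]'

```text
time: 19.08
eef_pos: [0.5568, -0.1768, 0.0985]
tcp_rot: [0.801, 0.598, -0.002, -0.004]
contact_force: [-0.4, -0.1, 0.9]
opening: 0.994
finger_force: 0.0
```

```bash
python3 -c "
from h import *
st();c=cam('wrist');tins(c);print(delta([.560,-.182,.024]),proj(c,[.560,-.182,.022]))
im=c['image'];hsv=cv2.cvtColor(im,cv2.COLOR_RGB2HSV)
m=(((hsv[...,0]<8)|(hsv[...,0]>172))&(hsv[...,1]>110)&(hsv[...,2]>70))
p=proj(c,[.560,-.182,.022]).astype(int)
print('cols',np.flatnonzero(m[p[1]+40])[[0,-1]],'rows',np.flatnonzero(m[:,p[0]-35]))if 0 else print('cols',np.flatnonzero(m[p[1]+45])[[0,-1]])"
```

```text
t 19.07 p [ 0.5568 -0.1768  0.0985] yaw 73.5 tilt 0.54 F [-0.4  -0.11  0.87] op 0.994 ff 0.0 j6 [-0.48 -0.19]
tin (553, 270, 64, 58) ((0.7158592343330383, -0.2841854691505432), (0.04317932575941086, 0.023189866915345192), 41.634803771972656)
tin (263, 136, 162, 264) ((0.5592820644378662, -0.23180466890335083), (0.21167126297950745, 0.09473410248756409), 84.76343536376953)
tin (234, 0, 131, 47) ((0.5786676406860352, -0.0644897073507309), (0.022216664627194405, 0.06871103495359421), 73.35164642333984)
[-0.00246752  0.00395572  0.07509205] [326.69803423 226.26465531]
cols [280 600]
```

Emit:
drive_tool --moves '[[[0,0,0],[-0.003,0.002,0.025],0.085],[[0,0,0],[0,0,0.03],0.085],[[0,0,0],[0,0,0.02],0.085],[[0,0,0],[0,0,0],0.085],[[0,0,0],[0,0,0],0.055]]' --grip_force 60

```text
time: 19.75
eef_pos: [0.5596, -0.1845, 0.0262]
tcp_rot: [0.803, 0.596, -0.001, -0.002]
contact_force: [1.1, 0.2, 0.6]
opening: 0.812
finger_force: 0.0
```

Emit:
drive_tool --moves '[[[0,0,0],[0,0,0],0.05],[[0,0,0],[0,0,0],0.05],[[0,0,0],[0,0,0],0.05],[[0,0,0],[0,0,-0.04],0.05],[[0,0,0],[0,0,-0.05],0.05]]'

```text
time: 20.38
eef_pos: [0.5571, -0.1826, 0.1134]
tcp_rot: [0.803, 0.596, -0.002, -0.005]
contact_force: [1.0, -0.4, -2.7]
opening: 0.682
finger_force: 66.9
```

```bash
python3 - <<'E'
from h import *
st();F=[ctrl.get_state()['contact_force'][2]]
y=np.radians(-16.5);X=np.array([np.cos(y),np.sin(y)]);Y=np.array([-np.sin(y),np.cos(y)])
W=.490*X+.384*Y;G=W-.118*Y;print('win',W,'goal',G)
c=cam('wrist');cv2.imwrite('pics/w8.png',c['image'][:,:,::-1])
rows([.52,-.10,.167],73.4); print(); rows([*(G-.0*X),.167],73.5,start=([.52,-.10,.167],73.4))
E
```

```text
t 20.38 p [ 0.5571 -0.1826  0.1134] yaw 73.2 tilt 0.67 F [ 1.02 -0.44 -2.72] op 0.682 ff 66.9 j6 [-0.49 -0.2 ]
win [0.57888356 0.22901926] goal [0.54536975 0.11587853]
0 [0.001, 0.0, -0.001] [0.0346, -0.0322, -0.0223]
1 [0.001, 0.0, -0.001] [0.0346, -0.0322, -0.0222]

0 [0.0, 0.0, -0.0] [0.0535, -0.0093, -0.0]
1 [0.0, 0.0, -0.0] [0.0535, -0.0093, -0.0]
2 [0.0, 0.0, -0.0] [0.0535, -0.0093, -0.0]
3 [0.0, 0.0, -0.0] [0.0535, -0.0093, -0.0]
```

View pics/w8.png

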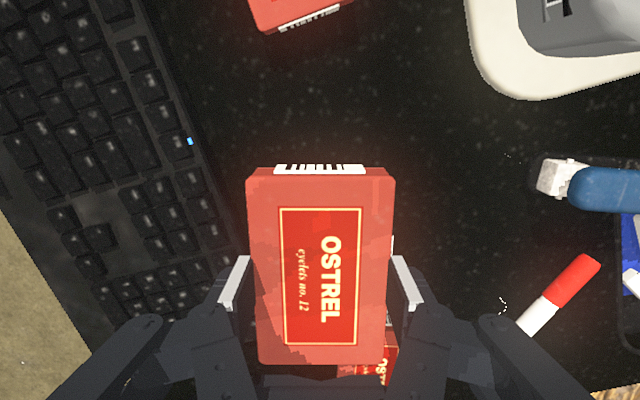

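The picture shows tin B held squarely and level between the pads. Carrying it to the window.

Emit:
drive_tool --moves '[[[0,0,0],[0.03,-0.03,-0.022],0.05],[[0,0,0],[0.04,-0.03,-0.022],0.05],[[0,0,0],[0.05,-0.01,-0.006],0.05],[[0,0,0],[0.05,-0.01,0],0.05],[[0,0,0],[0.05,-0.01,0],0.05]]'

```text
time: 21.05
eef_pos: [0.5359, 0.0544, 0.165]
tcp_rot: [0.803, 0.596, -0.002, -0.003]
contact_force: [0.7, 0.2, -3.3]
opening: 0.683
finger_force: 67.0
```

Emit:
drive_tool --moves '[[[0,0,0],[0.03,-0.005,0],0.05],[[0,0,0],[0,0,0],0.05],[[0,0,0],[0,0,0],0.05]]'

```text
time: 21.42
eef_pos: [0.54, 0.0825, 0.1651]
tcp_rot: [0.803, 0.596, -0.002, -0.003]
contact_force: [-0.4, 0.5, -4.3]
opening: 0.683
finger_force: 67.0
```

```bash
python3 - <<'E'
from h import *
st();rows([.5454,.1159,.1645],73.3)
c=cam('wrist');t=cam('top');a=cv2.resize(t['image'][150:250,170:310],(560,400),interpolation=cv2.INTER_CUBIC)
cv2.imwrite('pics/t9.png',np.hstack([a,c['image'][:,200:440]])[:,:,::-1])
E
```

```text
t 21.43 p [0.54   0.0825 0.1651] yaw 73.2 tilt 0.39 F [-0.38  0.46 -4.32] op 0.683 ff 67.0 j6 [-0.03  0.26]
0 [-0.007, 0.0, -0.001] [0.0335, -0.0044, 0.0006]
```

View pics/t9.png

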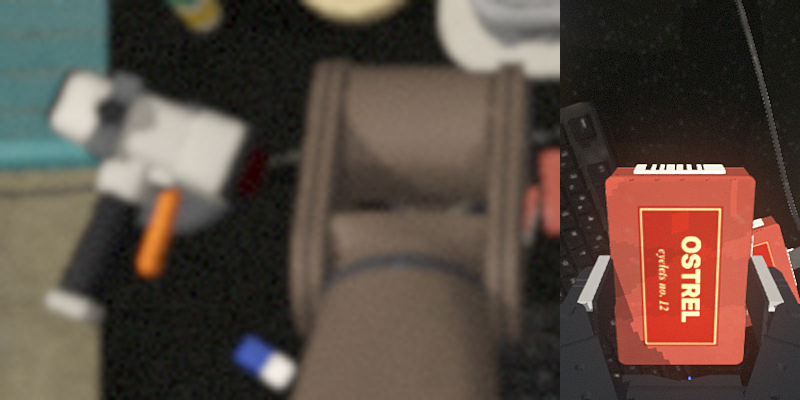

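The top crop shows the window at crop (255,172), i.e. px (234,193), consistent with my estimate. The arm hides the tin, but the wrist view shows it still squarely held. Last step in.

Emit:
drive_tool --moves '[[[-0.006,0,0],[0.017,-0.002,0.0005],0.05],[[0,0,0],[0.0165,-0.002,0],0.05],[[0,0,0],[0,0,0],0.05],[[0,0,0],[0,0,0],0.05],[[0,0,0],[0,0,0],0.05]]'

```text
time: 22.15
eef_pos: [0.5466, 0.1158, 0.1656]
tcp_rot: [0.803, 0.596, 0.001, 0.0]
contact_force: [0.1, -0.3, -3.7]
opening: 0.686
finger_force: 67.0
```

```bash
python3 - <<'E'
from h import *
st();s=cam('side');st()
im=s['image'];hsv=cv2.cvtColor(im,cv2.COLOR_RGB2HSV)
print('proj window,tin centre',proj(s,[.579,.229,.15]).round(),proj(s,[.5454,.1159,.15]).round())
w=cam('wrist')['image']
a=cv2.resize(im[150:290,250:410],(457,400),interpolation=cv2.INTER_CUBIC)
cv2.imwrite('pics/s10.png',np.hstack([a,w[:,150:480]])[:,:,::-1])
E
```

```text
t 22.15 p [0.5466 0.1158 0.1656] yaw 73.2 tilt 0.06 F [ 0.08 -0.33 -3.72] op 0.686 ff 67.0 j6 [0.03 0.32]
t 22.2 p [0.5466 0.1157 0.1656] yaw 73.2 tilt 0.06 F [-0.23  0.78 -3.01] op 0.681 ff 67.0 j6 [0.03 0.32]
proj window,tin centre [321. 224.] [335. 206.]
```

View pics/s10.png

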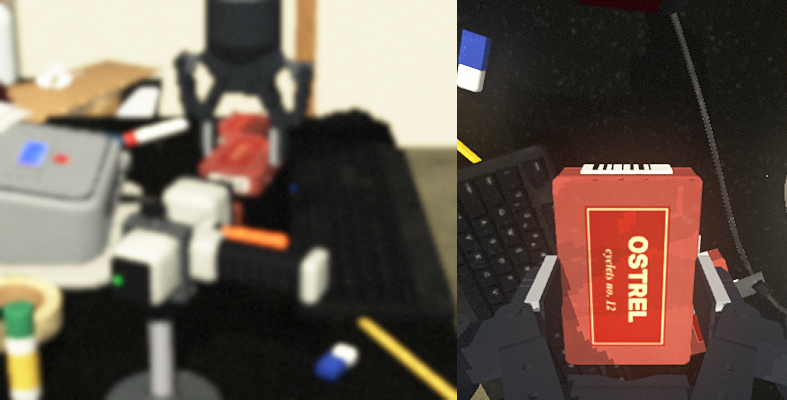

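The side view shows the tin held level beyond the head, with the trigger free. In the wrist view the window is centred at column ~314 and the tin at ~320, so they line up. Handing in.

```bash
python3 -c "
from h import *
print(ctrl.sign_off())"
```

```text
the job is handed in; nothing more can be done
None
```

I squeezed the trigger home and let it spring back, then handed in with the full tin (B, about 0.37 kg) held level about 7 cm in front of the window; C weighed about 0.13 kg, and I never lifted A because the light tins must weigh under 0.245 kg (no verdict came back).

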